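# Fetch the tea from behind the jars

## Robot

A 6-joint arm with a two-finger parallel gripper is mounted at the origin on a cart in front of the work surface, level with it; the furniture and walls round the work are solid. World frame = base frame: x ahead of the robot, y to its left, z up, the work surface at z = 0. Lengths are in m, angles in degrees, forces in N, time in s.
With the tool pointing down it reaches from about 0.35 to 0.8 m from the base axis. Payload 7.3 kg.
Tool frame: the origin (TCP) lies on the centre line of the jaws, within the pads' length; the fingertips stand 25 mm ahead of it and the grasp point (between the pads) lies 6 mm ahead of it (bot.tip_extent is the distance from the TCP to the fingertips, in m); z points along the fingers, y is the line along which they close (so a half turn about z gives the same grasp; the last joint's range is limited). The gripper opens to 85 mm and grips with 20 to 120 N. Pads are 22 mm wide; open, the fingers measure 114 mm over their backs; the gripper's body (76 mm by 85 mm) begins 54 mm behind the grasp point. The pads swing forward as they close: fully open they stand 13 mm farther back than shut.
Start: joints at [58.27, 19.595, 87.324, -0, 73.075, -8.365], TCP at [0.208, 0.482, 0.234] pointing down, gripper open.
Joint ranges: [-145.02, 145.02], [-44.19, 115.74], [2.07, 154.8], [-57.11, 237.11], [16.16, 152.29], [-177.93, 177.93]. Speed limits (degrees/s): [147.25, 147.25, 180, 180, 180, 180].

## Interface

Orientations are given as [roll, pitch, yaw] about the fixed x, y, z axes, in that order (R = Rz(yaw) Ry(pitch) Rx(roll)).
In Python, from station import bot, open_jaws, close, imaging, order gives the robot as it stands. Calls block until the motion is done:
- bot.move_to(position, orientation): joint-space move of the TCP to a pose.
- bot.servo_line(position, ori=None, max_speed=0.15): straight line of the TCP; ori=None keeps the orientation; max_speed is the mean speed in m/s.
- bot.move_j(angles): joint-space move.
- open_jaws() and close(strength=None): open the fingers fully, or close them until they stop; strength is the grip in N (None keeps the last).
- bot.wait(seconds).
- bot.solve_ik(position, orientation): joint angles nearest the present ones, or None.
- bot.observe(): the state.
- imaging.get_image(name): name is "scene" or "top" or "wrist"; returns a dict with "frame" (400x640x3 uint8, red, green, blue), "z_map" (400x640 float32, m along the optical axis (not along the pixel's ray), 0 where there is no reading), "K" (3x3 intrinsics, pixels), "R" (3x3) and "t" (3): a world point X has camera coordinates R X + t; the wrist camera has in their place "hand_eye" (4x4, takes a point from camera to tool coordinates, whose origin is the TCP and whose axes are the flange's). Camera axes: x right, y down, z forward; pixel columns grow to the right and rows downward; lengths in m; the calibration is good to about 2 mm. The wrist camera is an equidistant fisheye: a pixel r from the principal point sees the ray r / f radians off the axis. A picture is of the moment at which its call begins: read the wrist's pose just before it.
A pose or a line that the arm cannot do raises bot.Unreachable and nothing moves.
- order.hand_in(): hands the job in; it is judged then, once.
Trained networks look in the newest picture that a camera, given by its name, has taken for a name from the list of things; names that differ only in an ending like _2 or _b are one class to them, and where a whole thing is asked for, a point or a joint stands for the part that bears it (a point fixed in the world has none). Each returns a list of dicts, best first, with "p" (0 to 1); they miss things now and then, are a little off and sometimes report something else, mostly with a low value. They report only what shows in the picture. A call takes as long as a camera call. They do not tell look-alikes from the thing itself.
- imaging.boxes_of(label, camera): "rect" ([left, top, width, height] as shares, 0 to 1, of the picture: columns of its width, rows of its height, round what is visible of it).
- imaging.masks_of(label, camera): "pixels" (400x640 bool, what is visible of it) and "rect" ([left, top, width, height] as shares, 0 to 1, of the picture: columns of its width, rows of its height, round what is visible of it).
- imaging.spot_point(label, camera): "at" ([column, row] as shares, 0 to 1, of the picture: columns of its width, rows of its height: a listed point, or the origin of a listed thing).
The state is a dict: "time": time; "qpos": joint angles; "joint_velocities": joint speeds; "joint_torque": joint torques, N m; "eef_pos": TCP position; "ee_rot": TCP orientation; "ft_force": force on the tool from outside, world axes, zero at the start; "moment": the same for the moment, N m; "opening": finger opening in m; "grip_force": force on a finger pad.
Only numpy, scipy, OpenCV 4.12 (cv2) and the standard library are available. Lean on these libraries where they do the work, as an engineer would, in place of code of your own. Each camera call takes 0.05 s, during which the arm holds its last target. There are 200 camera calls.

## Task

The tea carton lies at the back of the wooden organiser, behind the honey jar, the spice jar and the kitchen timer. First stand those three upright on the chopping board; then lay the carton flat in the little tea tray, lengthwise within its rim; and only when it is there put each of the three back upright on the very rubber disc where it stood at the start. Leave the onion where it is.

Things in the scene. Friction and masses are not known exactly. Their poses are not given: they have to be found in the camera images.
- carton_mid (a point): Red cardboard tea carton, a box 69 x 133 x 62 mm (x, y, z) lying flat at the back of the organiser. The point is its centre, 31 mm above its underside; its y axis is its long axis, z up. 6 to 16 mm is free between it and the things before it, about 35 mm between it and the rail behind, so it can be gripped across its width only when these are away. About 0.1 kg
- honey_mid (a point): Honey jar with a light lid, nearly round, 58 x 62 mm and 99 mm high, about 0.44 kg. The point is on its axis at half height, 49.5 mm above its underside; z up
- spice_mid (a point): Slim glass spice jar with a green screw cap, 46 mm in diameter and 106 mm high, about 0.11 kg. The point is on its axis at half height, 53 mm above its underside; z up
- timer_mid (a point): Low round kitchen timer, 62 mm in diameter and 40 mm high, red above and white below, about 0.11 kg. The point is on its axis at half height, 20 mm above its underside; z up. The lowest of its row: a wide gripper has room to take it or set it down only when its taller neighbours are away
- rack: Fixed wooden organiser 195 x 250 mm (x, y), top 12 mm above the worktop. Origin under its middle on the worktop; x from front to back, y to the left. Three flush black rubber discs 70 mm across at x = -60, y = -90, 0, +90 mm; at the start honey jar, spice jar and timer stand one on each, in any order, within 4 mm of its centre. Behind them lies the carton, then a steel rail 46 mm high at x = +88 mm
- board: Wooden chopping board, fixed, 200 x 300 x 22 mm (x, y, z); origin at the middle of its underside, its top 22 mm above the worktop. The onion stands near its +y end (the end nearer the robot); the rest is free. It lies before the organiser, to the left or right; the tea tray is on the other side
- tray: Shallow light wooden tea tray, fixed, 108 x 172 mm outside (x, y), rim 10 mm high and 4 mm thick, inside 100 x 164 mm, inner floor 4 mm above the worktop; origin at the middle of its underside, its y axis is its long axis
- onion_mid (a point): Brown onion, 73 x 75 mm and 77 mm high, standing on the chopping board near its +y end; not to be moved. The point is its centre, 38 mm above its underside
Mind the look-alikes: they are no part of the job. Of the things that look like the part that bears timer_mid, the larger one is meant. What is shaped like the part that bears spice_mid but pink is not meant.

How it is judged (in metres and radians):
On the way, in this order (a step that is already met when the one before it is completed fails the run):
1. honey jar, spice jar and timer all stand upright and released on the chopping board (x of honey_mid in the frame of board between -0.1 and 0.1 m and y of honey_mid in the frame of board between -0.15 and 0.15 m and z of honey_mid in the frame of board between 0.0655 and 0.0775 m and angle between each of honey_mid, spice_mid, timer_mid's own z axis and vertical below 0.1 rad and linear speed of each of honey, spice, timer below 0.02 m/s and contact force between each of honey, spice, timer and the fingers below 0.3 N and x of spice_mid in the frame of board between -0.1 and 0.1 m and y of spice_mid in the frame of board between -0.15 and 0.15 m and z of spice_mid in the frame of board between 0.069 and 0.081 m and x of timer_mid in the frame of board between -0.1 and 0.1 m and y of timer_mid in the frame of board between -0.15 and 0.15 m and z of timer_mid in the frame of board between 0.036 and 0.048 m), for 0.2 s.
2. the carton lies in the tray, released, while the three still stand on the board (all of step 1 and horizontal distance between carton_mid and tray below 0.022 m and z of carton_mid in the frame of tray between 0.029 and 0.041 m and angle between the y axis of carton_mid and the y axis of tray, either way round below 0.35 rad and angle between carton_mid's own z axis and vertical below 0.1 rad and linear speed of carton below 0.02 m/s and contact force between carton and the fingers below 0.3 N), for 0.2 s.
At the end, for the whole second after the job is handed in: The carton lies flat in the tray, lengthwise (within 20 degrees) and within 22 mm of its middle; honey jar, spice jar and timer each stand upright within 15 mm of where they stood at the start; all are released and at rest (horizontal distance between carton_mid and tray below 0.022 m and z of carton_mid in the frame of tray between 0.029 and 0.041 m and angle between the y axis of carton_mid and the y axis of tray, either way round below 0.35 rad and angle between each of carton_mid, honey_mid, spice_mid, timer_mid's own z axis and vertical below 0.1 rad and linear speed of each of carton, honey, spice, timer below 0.02 m/s and contact force between each of carton, honey, spice, timer and the fingers below 0.3 N and distance of each of honey_mid, spice_mid, timer_mid from where it was at the start of the episode below 0.015 m); the robot touches nothing.
It fails at once if the onion is moved more than 25 mm or knocked over (distance of onion_mid from where it was at the start of the episode above 0.025 m or angle between onion_mid's own z axis and vertical above 0.5 rad).
It fails at once if a jar, the timer or the carton is tipped over (angle between any of honey_mid, spice_mid, timer_mid, carton_mid's own z axis and vertical above 0.8 rad).
It also fails if it takes over 138 s, if anything falls off the work surface, if the arm or the gripper's body presses on something with over 40 N, if the wrist force passes 120 N, or if a joint passes its speed limit or range.

## Working session

There is one attempt and no reset: what is moved stays moved. The work goes in short steps, each a Python script; the robot and the scene stay as the last script left them, time stands still between calls to the robot, and variables do not carry over. Pictures are saved under pics/ and viewed, at most 14 in all, crops included, and the job is handed in when it is done.

```bash
ls; mkdir -p pics
cat > h.py <<'E'
import numpy as np, cv2
from station import bot, open_jaws, close, imaging, order
def save(im,n,crop=None):
    f=im["frame"][...,::-1]
    cv2.imwrite("pics/"+n,f)
def cloud(im):
    z=im["z_map"]; K=im["K"]; v,u=np.mgrid[:z.shape[0],:z.shape[1]]
    P=np.stack([(u-K[0,2])/K[0,0]*z,(v-K[1,2])/K[1,1]*z,z],-1)
    W=(P-im["t"])@im["R"]; W[z<=0]=np.nan
    return W
E
python3 - <<'E'
from h import *
for c in ("scene","top"):
    im=imaging.get_image(c); save(im,c+"0.png"); W=cloud(im); np.savez("/tmp/%s.npz"%c,**im)
    for l in "carton_mid honey_mid spice_mid timer_mid rack board tray onion_mid".split():
        for m in imaging.masks_of(l,c)[:4]:
            if m["p"]<.2: continue
            Q=W[m["pixels"]];Q=Q[~np.isnan(Q[:,0])]
            zt=np.percentile(Q[:,2],95); T=Q[Q[:,2]>zt-.01]
            r=cv2.minAreaRect((T[:,:2]*1000).astype(np.float32))
            print(c,l,round(m["p"],2),(np.array(m["rect"])*[640,400,640,400]).astype(int),"med",np.median(Q,0).round(3),"ztop",zt.round(3),"rect",np.round(r[0]),np.round(r[1]),round(r[2]))
print(bot.observe()["time"])
E
```

```text
pics
scene carton_mid 0.83 [345 177  46  43] med [ 0.62  -0.006  0.074] ztop 0.079 rect [599. -20.] [208. 105.] 78
scene honey_mid 0.9 [355 200  24  46] med [ 0.527 -0.107  0.077] ztop 0.112 rect [539. -94.] [57. 54.] 15
scene spice_mid 0.92 [338 188  18  36] med [ 0.529 -0.016  0.079] ztop 0.117 rect [537.  -4.] [45. 44.] 49
scene spice_mid 0.64 [325 226  20  44] med [ 0.412 -0.131  0.068] ztop 0.106 rect [ 421. -118.] [42. 42.] 37
scene timer_mid 0.61 [315 189  21  19] med [0.528 0.074 0.044] ztop 0.053 rect [537.  86.] [58. 52.] 20
scene timer_mid 0.52 [284 204  17  13] med [0.428 0.106 0.022] ztop 0.028 rect [432. 112.] [39. 38.] 59
scene rack 0.97 [311 177 105  76] med [ 0.614 -0.076  0.011] ztop 0.044 rect [685.  -2.] [ 14. 236.] 2
scene board 0.67 [302 247 144 108] med [ 0.424 -0.301  0.02 ] ztop 0.023 rect [ 427. -278.] [303. 203.] 1
scene tray 0.94 [227 175  61  34] med [0.394 0.27  0.003] ztop 0.009 rect [397. 269.] [118. 176.] 79
scene tray 0.2 [312 174 100  75] med [ 0.617 -0.068  0.011] ztop 0.044 rect [564.  -4.] [261. 241.] 2
scene onion_mid 0.79 [320 289  32  30] med 
[... 714 characters left out ...]
80 164  24  27] med [0.529 0.09  0.049] ztop 0.053 rect [534.  92.] [56. 57.] 38
top timer_mid 0.39 [178 189  66  83] med [0.392 0.273 0.003] ztop 0.009 rect [395. 274.] [114. 177.] 78
top rack 0.78 [278 113 103  82] med [ 0.615 -0.008  0.011] ztop 0.043 rect [667.   2.] [ 47. 235.] 2
top board 0.58 [401 168  89 134] med [ 0.429 -0.273  0.02 ] ztop 0.023 rect [ 425. -276.] [300. 201.] 2
top tray 0.69 [175 188  70  84] med [0.392 0.273 0.003] ztop 0.008 rect [395. 273.] [113. 175.] 79
top onion_mid 0.6 [431 264  33  36] med [ 0.315 -0.261  0.073] ztop 0.085 rect [ 314. -269.] [51. 48.] 70
top onion_mid 0.2 [301 126  55  35] med [0.602 0.018 0.075] ztop 0.078 rect [610.  16.] [ 66. 130.] 2
0.9
```

Run:
```python
from h import *
a=cv2.imread("pics/scene0.png")[140:380,180:500]; b=cv2.imread("pics/top0.png")[90:330,150:520]
a=cv2.resize(a,(400,300)); b=cv2.resize(b,(400,int(240*400/370)))
cv2.imwrite("pics/m.png",cv2.resize(np.vstack([a,b]),None,fx=1,fy=1))
# refined centres from top
im=dict(np.load("/tmp/top.npz"));W=cloud(im)
def rect(x0,x1,y0,y1,z0,z1):
    for c in("top","scene"):
        W=cloud(dict(np.load(f"/tmp/{c}.npz")))
        s=(W[...,0]>x0)&(W[...,0]<x1)&(W[...,1]>y0)&(W[...,1]<y1)&(W[...,2]>z0)&(W[...,2]<z1)
        q=W[s][:,:2]*1000
        print(c,s.sum(),cv2.minAreaRect(q.astype(np.float32)), q.mean(0).round(1))
rect(.565,.66,-.07,.1,.065,.085)   # carton top
rect(.49,.58,-.14,-.05,.1,.12)
rect(.49,.58,-.04,.04,.108,.125)
rect(.49,.58,.05,.14,.045,.06)
rect(.3,.48,.15,.4,.006,.015)
rect(.66,.7,-.2,.2,.03,.06)
rect(.27,.35,-.32,-.22,.06,.1)
rect(.25,.6,-.4,-.16,.017,.026)
```

```text
top 1564 ((610.1185913085938, 16.29180908203125), (67.25226593017578, 130.74960327148438), 1.6429078578948975) [608.4  16.2]
scene 575 ((611.3887939453125, 12.78228759765625), (68.67647552490234, 137.84426879882812), 2.4626762866973877) [615.    6.9]
top 529 ((537.5430297851562, -88.59046936035156), (55.21772384643555, 55.30857467651367), 40.590084075927734) [536.9 -88.3]
scene 276 ((539.3305053710938, -91.1771240234375), (58.97126007080078, 54.3585205078125), 53.14033508300781) [537.3 -94.5]
top 333 ((536.2103881835938, 1.8668498992919922), (44.24028015136719, 43.414608001708984), 4.341638088226318) [535.5   1. ]
scene 160 ((537.1312866210938, -3.4146881103515625), (46.01282501220703, 43.19935989379883), 54.43659210205078) [536.4  -5.1]
top 473 ((545.1558227539062, 88.28620147705078), (56.79915237426758, 80.69144439697266), 74.5180892944336) [535.8  89.7]
scene 175 ((537.880615234375, 88.41099548339844), (55.90484619140625, 54.68171691894531), 42.63613510131836) [534.2  85.3]
top 427 ((393.1384582519531, 272.8345031738281), (108.66566467285156, 171.38833618164062), 78.41558074951172
[... 198 characters left out ...]
152344, 23.796260833740234), 89.99373626708984) [ 6.844e+02 -6.000e-01]
scene 234 ((685.2316284179688, 28.590301513671875), (296.9901123046875, 21.750652313232422), 89.01895141601562) [685.1 -10.2]
top 813 ((316.3729553222656, -266.64874267578125), (67.58341979980469, 68.15670776367188), 4.421489715576172) [ 315.5 -264.2]
scene 598 ((313.9939880371094, -275.52880859375), (60.08671188354492, 66.4983139038086), 51.76969528198242) [ 311.3 -279.8]
top 9535 ((425.07421875, -275.8536071777344), (299.70843505859375, 200.62977600097656), 1.634683609008789) [ 428.4 -275.6]
scene 7060 ((427.2738037109375, -278.1142272949219), (302.8212585449219, 202.69268798828125), 1.1916459798812866) [ 426.2 -289. ]
```

View pics/m.png

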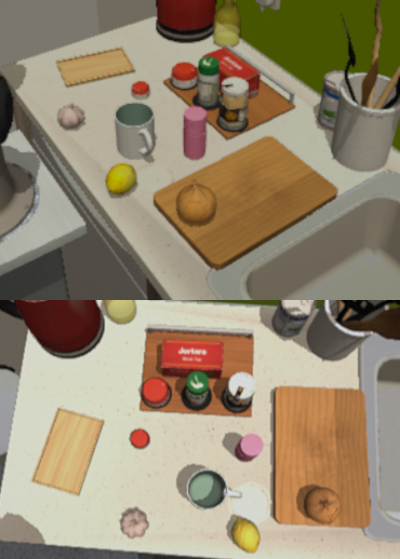

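The picture (top view, lower half) shows the honey jar, spice jar and timer in a row on the organiser, from right to left. The red carton lies behind them. The board with the onion is on the right and the tray on the left. The pink jar at about (248,445) and the small red disc at about (140,437) are the decoys. I'll start with the honey jar.

```bash
cat >> h.py <<'E'
UP=0.235
def go(p,yaw,v=.3): bot.servo_line(list(p),[180,0,yaw],max_speed=v)
def rep(s):
    o=bot.observe(); print(s,"t",round(o["time"],1),"open",round(o["opening"],4),"grip",np.round(o["grip_force"],1),"F",np.round(o["ft_force"],1),"p",np.round(o["eef_pos"],4),"q6",round(o["qpos"][5]))
def pick(x,y,zg,yaw,F):
    "zg: height of the grasp point"
    go((x,y,zg+.006),yaw,.15); close(F); rep("gripped"); go((x,y,UP),yaw,.2); rep("lifted")
def place(x,y,zg,yaw):
    go((x,y,UP),yaw,.25); go((x,y,zg+.0075),yaw,.12); bot.wait(.2); rep("down"); open_jaws(); go((x,y,UP),yaw,.2); rep("released")
H=(.538,-.0895); S=(.5365,0.); T=(.536,.0895)
HB=(.53,-.22); SB=(.53,-.33); TB=(.42,-.275)
E
python3 - <<'E'
from h import *
print(bot.observe()["ee_rot"],bot.tip_extent)
W=cloud(dict(np.load("/tmp/top.npz")))
s=(W[...,2]>.1)&(W[...,2]<.5)&(W[...,0]>.3)&(W[...,0]<.75)&(abs(W[...,1])<.45)
b=np.round(W[s],1); u,c=np.unique(b,axis=0,return_counts=True); print(u[c>20].tolist())
q0=bot.observe()["qpos"]
for yaw in(0,180):
    for p in (H,S,T,HB,SB,TB): 
        q=bot.solve_ik([*p,UP],[180,0,yaw]); print(yaw,None if q is None else np.round(q))
for yaw in(91.8,-88.2,168.4,-11.6): 
    for p in((.6105,.0155),(.394,.272)):
        q=bot.solve_ik([*p,UP],[180,0,yaw]); print(yaw,None if q is None else np.round(q))
E
```

```text
[ 1.79996446e+02 -2.54621227e-04  1.56634627e+02] 0.025
[[0.4, -0.1, 0.1], [0.5, -0.1, 0.1], [0.5, -0.0, 0.1], [0.6, -0.4, 0.3], [0.6, -0.3, 0.1], [0.6, -0.3, 0.2], [0.6, -0.3, 0.3], [0.6, -0.1, 0.1], [0.6, 0.0, 0.1], [0.6, 0.2, 0.1], [0.6, 0.3, 0.1], [0.6, 0.3, 0.2], [0.6, 0.4, 0.1], [0.6, 0.4, 0.2], [0.7, -0.4, 0.1], [0.7, -0.4, 0.2], [0.7, -0.4, 0.3], [0.7, -0.3, 0.1], [0.7, -0.3, 0.2], [0.7, -0.3, 0.3], [0.7, -0.2, 0.1], [0.7, -0.2, 0.2], [0.7, -0.2, 0.3], [0.7, 0.1, 0.2], [0.7, 0.2, 0.1], [0.7, 0.2, 0.2], [0.7, 0.3, 0.2], [0.7, 0.3, 0.3], [0.7, 0.4, 0.1], [0.7, 0.4, 0.2]]
0 [-17.  22.  84.  -0.  74.  73.]
0 [-8. 21. 85. -0. 74. 82.]
0 [ 1. 21. 84. -0. 74. 91.]
0 [-30.  25.  79.  -0.  76.  60.]
0 [-39.  30.  70.  -0.  80.  51.]
0 [-42.  17.  91.  -0.  72.  48.]
180 [ -17.   22.   84.    0.   74. -107.]
180 [ -8.  21.  85.   0.  74. -98.]
180 [  1.  21.  84.   0.  74. -89.]
180 [ -30.   25.   79.    0.   76. -120.]
180 [ -39.   30.   70.    0.   80. -129.]
180 [ -42.   17.   91.    0.   72. -132.]
91.8 [-6. 29. 73.  0. 79. -8.]
91.8 [25. 15. 94. -0. 71. 24.]
-88.2 [ -6.  29.  73.  -0.  79. 172.]
-88.2 [  25.   15.   94.    0.   71. -156.]
168.4 [ -6.  29.  73.   0.  79. -84.]
168.4 [ 25.  15.  94.   0.  71. -53.]
-11.6 [-6. 29. 73. -0. 79. 96.]
-11.6 [ 25.  15.  94.  -0.  71. 127.]
```

```bash
sed -i 's/^HB=.*/HB=(.495,-.222); SB=(.495,-.33); TB=(.407,-.275)/' h.py
python3 - <<'E'
from h import *
for c in("top","scene"):
    W=cloud(dict(np.load(f"/tmp/{c}.npz")))
    s=(W[...,2]>.1)&(W[...,2]<.45)&(W[...,0]>.4)&(W[...,0]<.75)&(W[...,1]<-.15)&(W[...,1]>-.5)
    for z in np.arange(.1,.4,.05):
        q=W[s&(W[...,2]>z)&(W[...,2]<z+.05)]
        if len(q): i=q[:,0].argmin(); print(c,round(z,2),len(q),q[i].round(3),np.percentile(q[:,0],3).round(3))
bot.move_to([*H,UP],[180,0,180]); rep("above")
pick(*H,.075,180,60)
E
```

```text
top 0.1 1689 [ 0.643 -0.307  0.134] 0.644
top 0.15 1005 [ 0.621 -0.342  0.196] 0.635
top 0.2 1518 [ 0.595 -0.354  0.249] 0.609
top 0.25 1192 [ 0.593 -0.354  0.255] 0.605
top 0.3 14 [ 0.631 -0.272  0.3  ] 0.632
scene 0.1 1341 [ 0.642 -0.304  0.148] 0.646
scene 0.15 626 [ 0.622 -0.345  0.198] 0.643
scene 0.2 485 [ 0.598 -0.356  0.25 ] 0.61
scene 0.25 433 [ 0.594 -0.356  0.259] 0.605
scene 0.3 4 [ 0.634 -0.272  0.301] 0.634
above t 3.2 open 0.0856 grip 0.0 F [0.7 0.4 0.2] p [ 0.5381 -0.0887  0.235 ] q6 -107
gripped t 4.8 open 0.0561 grip 65.2 F [-1.7  3.   8.7] p [ 0.5385 -0.089   0.0825] q6 -107
lifted t 5.7 open 0.0558 grip 65.9 F [-0.  -0.3 -4.8] p [ 0.5372 -0.0893  0.2335] q6 -107
```

Run:
```python
from h import *
place(*HB,.085,180)
go((*S,UP),180,.25)
pick(*S,.085,180,40); place(*SB,.095,180)
im=imaging.get_image("top"); save(im,"t1.png"); f=cv2.imread("pics/t1.png")[90:330,150:520]; cv2.imwrite("pics/t1c.png",f)
```

```text
down t 8.0 open 0.0559 grip 65.9 F [-0.1  0.5 -3.7] p [ 0.4952 -0.2221  0.0927] q6 -122
released t 9.2 open 0.085 grip 0.0 F [0.6 0.7 0.8] p [ 0.4945 -0.2217  0.2339] q6 -122
gripped t 11.9 open 0.0444 grip 40.4 F [-0.3  0.1  5.4] p [5.369e-01 1.000e-04 9.170e-02] q6 -98
lifted t 12.7 open 0.044 grip 40.8 F [-0.8  0.  -1.9] p [5.357e-01 1.000e-04 2.336e-01] q6 -98
down t 15.7 open 0.044 grip 40.8 F [ 0.3 -0.1 -1.5] p [ 0.4951 -0.3302  0.1028] q6 -131
released t 17.0 open 0.0854 grip 0.0 F [-0.1 -0.   0. ] p [ 0.4945 -0.3296  0.2338] q6 -131
```

View pics/t1c.png

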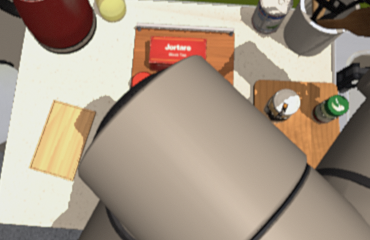

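The honey jar (about 285,103) and the spice jar (about 335,108) both stand upright on the board. Next is the timer.

Run:
```python
from h import *
go((*T,UP),180,.3)
im=imaging.get_image("scene");W=cloud(im)
s=(W[...,0]>.49)&(W[...,0]<.57)&(W[...,1]>.05)&(W[...,1]<.14)&(W[...,2]>.045)&(W[...,2]<.06)
print(s.sum(),cv2.minAreaRect((W[s][:,:2]*1000).astype(np.float32)))
pick(*T,.034,180,30); place(*TB,.044,180)
C=(.6105,.0155); go((*C,UP),91.8,.3)
W=cloud(im:=imaging.get_image("top")); save(im,"t2.png"); cv2.imwrite("pics/t2c.png",im["frame"][90:330,150:520,::-1])
im=imaging.get_image("scene");W=cloud(im);cv2.imwrite("pics/s2c.png",im["frame"][140:380,180:500,::-1])
s=(W[...,0]>.56)&(W[...,0]<.66)&(W[...,1]>-.08)&(W[...,1]<.1)&(W[...,2]>.065)&(W[...,2]<.085)
print(s.sum(),cv2.minAreaRect((W[s][:,:2]*1000).astype(np.float32)))
cv2.imwrite("pics/w2.png",imaging.get_image("wrist")["frame"][...,::-1])
a=[cv2.resize(cv2.imread("pics/"+n),(400,300)) for n in("t2c.png","s2c.png","w2.png")]
cv2.imwrite("pics/m2.png",np.vstack([np.hstack(a[:2]),np.hstack([a[2],a[2]*0])]))
```

```text
179 ((536.1002807617188, 85.41319274902344), (55.981021881103516, 54.741458892822266), 73.51860809326172)
gripped t 20.4 open 0.0587 grip 31.5 F [-1.1 -1.   5.2] p [0.5364 0.0896 0.041 ] q6 -89
lifted t 21.6 open 0.0592 grip 32.5 F [-0.8  0.4 -1.8] p [0.5353 0.0895 0.2338] q6 -89
down t 25.1 open 0.0591 grip 32.4 F [ 1.   0.2 -1.4] p [ 0.4072 -0.2751  0.0518] q6 -133
released t 26.6 open 0.0856 grip 0.0 F [-0.1 -0.  -0.1] p [ 0.4065 -0.2746  0.2339] q6 -133
730 ((611.40478515625, 12.325382232666016), (68.84228515625, 135.88365173339844), 0.4358503520488739)
```

View pics/m2.png

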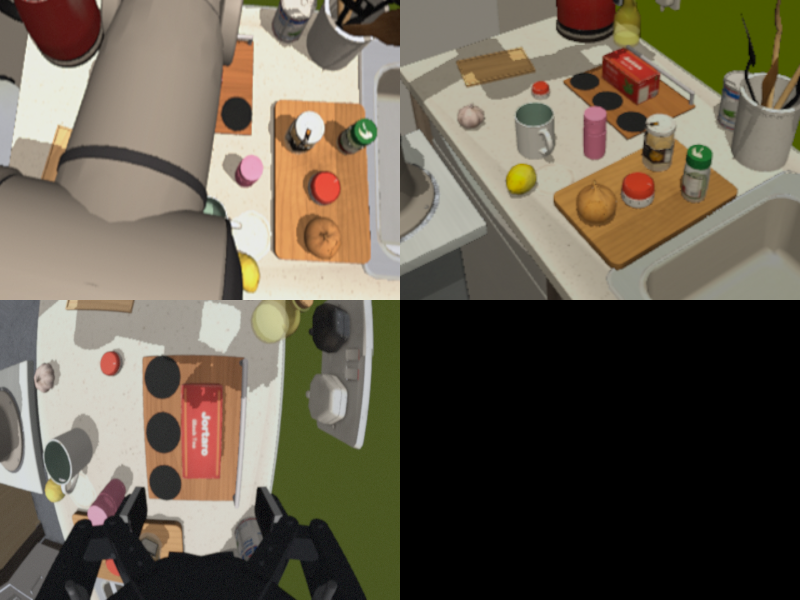

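All three stand upright on the board and the carton is free, with its black discs bare. Now the carton goes to the tray.

Run:
```python
from h import *
C=(.6108,.0155); TR=(.3935,.272)
pick(*C,.052,91.8,30)
place(*TR,.044,168.4)
go((*TB,UP),180,.35)
im=imaging.get_image("scene");W=cloud(im);save(im,"s3.png");cv2.imwrite("pics/s3c.png",im["frame"][140:380,180:500,::-1])
im2=imaging.get_image("top");W2=cloud(im2);cv2.imwrite("pics/t3c.png",im2["frame"][90:330,150:520,::-1])
for W in(W,W2):
    s=(W[...,0]>.3)&(W[...,0]<.5)&(W[...,1]>.17)&(W[...,1]<.37)&(W[...,2]>.055)&(W[...,2]<.08)
    if s.sum()>50: print(s.sum(),np.median(W[s][:,2]),cv2.minAreaRect((W[s][:,:2]*1000).astype(np.float32)))
a=[cv2.resize(cv2.imread("pics/"+n),(400,300)) for n in("t3c.png","s3c.png")]
cv2.imwrite("pics/m3.png",np.hstack(a))
```

```text
gripped t 30.3 open 0.0685 grip 34.9 F [-0.7  0.5  6.7] p [0.6115 0.0155 0.0591] q6 -8
lifted t 31.4 open 0.0687 grip 34.2 F [ 0.2  0.3 -2. ] p [0.6101 0.0156 0.2335] q6 -8
down t 34.7 open 0.0686 grip 34.2 F [-0.1 -1.  -0.8] p [0.3937 0.2721 0.0518] q6 -53
released t 36.1 open 0.0853 grip 0.0 F [-0.5  0.3 -0.5] p [0.3929 0.2717 0.234 ] q6 -53
668 0.06601914873777318 ((394.0504150390625, 267.8114929199219), (74.40230560302734, 131.80723571777344), 79.03868865966797)
1696 0.066883637823796 ((392.38580322265625, 271.4055480957031), (67.39405059814453, 131.51947021484375), 78.38919067382812)
```

View pics/m3.png

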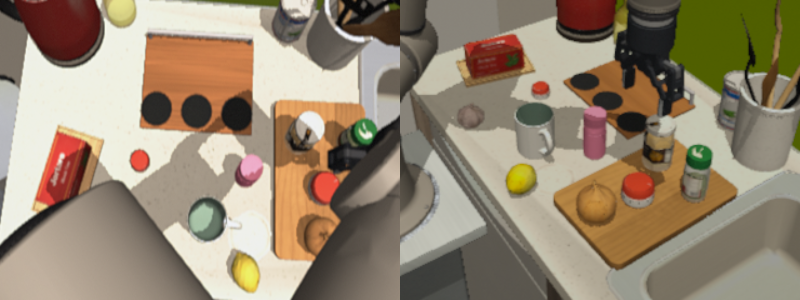

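The carton lies flat and centred in the tray. Now the three go back: timer, then spice jar, then honey jar.

Run:
```python
from h import *
pick(*TB,.044,180,30); place(*T,.034,180)
go((*SB,UP),180,.3); pick(*SB,.095,180,40); place(*S,.085,180)
go((*HB,UP),180,.3); pick(*HB,.085,180,60); place(*H,.075,180)
bot.move_to([.208,.482,.234],[180,0,156.6]); rep("home")
im=imaging.get_image("scene");cv2.imwrite("pics/s4c.png",im["frame"][140:380,180:500,::-1]);W1=cloud(im)
im2=imaging.get_image("top");W2=cloud(im2);cv2.imwrite("pics/t4c.png",im2["frame"][90:330,150:520,::-1])
for y,z0,z1 in((-.09,.1,.12),(0,.108,.125),(.09,.045,.06)):
  for c,W in(("scene",W1),("top",W2)):
    W0=cloud(dict(np.load(f"/tmp/{c}.npz")))
    f=lambda W:np.nanmean(W[(abs(W[...,0]-.53)<.04)&(abs(W[...,1]-y)<.045)&(W[...,2]>z0)&(W[...,2]<z1)],0)
    print(c,y,((f(W)-f(W0))*1000).round(1))
a=[cv2.resize(cv2.imread("pics/"+n),(400,300)) for n in("t4c.png","s4c.png")]
cv2.imwrite("pics/m4.png",np.hstack(a))
```

```text
gripped t 39.7 open 0.059 grip 31.2 F [-1.3  1.8  5.2] p [ 0.4073 -0.2752  0.0509] q6 -133
lifted t 40.7 open 0.059 grip 32.5 F [-0.7  0.1 -1.8] p [ 0.4065 -0.2745  0.2339] q6 -133
down t 44.4 open 0.059 grip 32.5 F [ 1.3 -0.2 -0.7] p [0.5362 0.0895 0.0419] q6 -89
released t 45.9 open 0.0852 grip 0.0 F [-0.2  0.5 -0.3] p [0.5354 0.0895 0.2339] q6 -89
gripped t 49.0 open 0.0444 grip 40.4 F [-0.9  1.5  5.5] p [ 0.4953 -0.3301  0.1018] q6 -131
lifted t 49.8 open 0.0435 grip 40.8 F [ 0.7  1.  -1.4] p [ 0.4944 -0.3296  0.2335] q6 -131
down t 52.8 open 0.0442 grip 40.8 F [-0.2  1.8 -0.8] p [ 0.5367 -0.      0.0929] q6 -98
released t 54.1 open 0.0854 grip 0.0 F [ 0.8 -0.1 -0.3] p [5.358e-01 1.000e-04 2.339e-01] q6 -98
gripped t 56.5 open 0.0562 grip 65.5 F [-1.2 -0.5  7.4] p [ 0.4955 -0.2225  0.0924] q6 -122
lifted t 57.4 open 0.0561 grip 66.1 F [ 0.2 -0.  -4.7] p [ 0.4942 -0.2215  0.2334] q6 -122
down t 59.7 open 0.0561 grip 66.1 F [ 0.4 -0.7 -4.9] p [ 0.5382 -0.0895  0.0827] q6 -107
released t 61.1 open 0.0855 grip 0.0 F [-0.9 -0.  -1.5] p [ 0.5374 -0.0893  0.2339] q6 -107
home t 63.4 open 0.0852 grip 0.0 F [-0.2  0.2  0.1] p [0.2087 0.4817 0.2339] q6 -8
scene -0.09 [-0.7 -0.9 -0.2]
top -0.09 [-0.5 -0.8 -0.2]
scene 0 [-0.3  0.5 -0.2]
top 0 [-0.1  0.3  0.2]
scene 0.09 [-1.7 -2.8  0.1]
top 0.09 [-0.6 -2.7 -0.1]
```

View pics/m4.png

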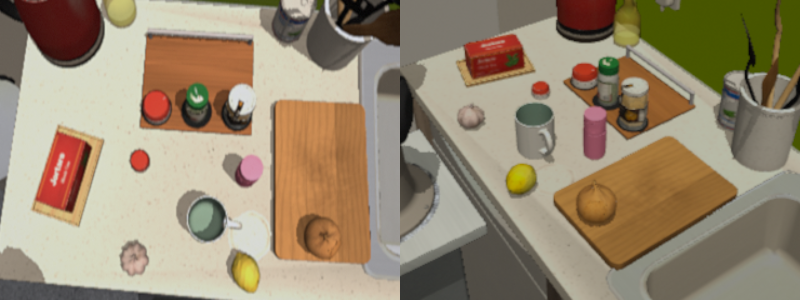

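All three are back on their discs, within about 3 mm of where they started. The carton is in the tray.

```bash
python3 -c "
from h import *
print(order.hand_in())"
```

```text
the job is handed in; nothing more can be done
None
```

I've handed the job in; the verdict was not shown. In the last pictures the carton lies lengthwise in the tray, the honey jar, spice jar and timer stand upright within about 3 mm of where they started, and the onion is where it was. The robot's clock read about 63 s of the 138 s allowed.

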